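# Emboss a wooden name-plate blank on a hand press and hold the pull

## Task

Emboss one name plate: take just the top wooden blank off the stack and lay it flat on the press's bed plate, lined up with the plate and with its far end up against the back fence, then let go of it. Pull the press lever forward and down against its return spring until it comes to its stop and the die bites the blank, and finish like that, still gripping or pushing the lever and holding it at its stop (do not let it spring back). Leave the rest of the stack and the other things on the desk as they lie.

Things in the scene. Friction and masses are not known exactly. Their poses are not given: they have to be found in the camera images.
- blank_top: topmost of a stack of four equal light-wood blanks, 140 x 60 x 6 mm, about 25 g, lying flat on a thin grey mat; the one to emboss. Origin at the centre of its underside, x along the 140 mm, y across the 60 mm, z up. The stack is not squared up: each is askew on the next by up to 2 mm and 2 degrees, so edges of lower ones may stick out a few mm
- blank_second: second blank of the stack, just below the top one; same size and axes. Stays in the stack
- blank_third: third blank from the top; same size and axes. Stays in the stack
- blank_bottom: lowest blank; same size and axes. It lies on the mat, its underside 3 mm above the desk
- press: hand embossing press fixed to the desk: grey cast base 235 x 110 mm, 23 mm high (x -135 to +100 mm), a steel bed plate on it; column behind; head overhanging the bed (x -45 to +85 mm, 56 mm wide, z 130 to 225 mm), the ram through it. Origin on the desk under the press (mid-width; the die hangs over x = -15 mm). x points to its back: the open front of the bed looks to -x; y across, z up
- fence_face (a point): foot of the steel back fence's front face, at mid-width on the bed plate's top. The fence is 90 mm wide and 12 mm above the bed plate. The bed plate is 60 mm wide (as the blanks) and reaches 143 mm forward of this point; its top is 35 mm above the desk. Axes as the press
- press_seat (a point): where the centre of the blank's underside belongs: on the bed plate's top, centred on its width, 70 mm in front of the fence's front face, so that the blank touches the fence. Axes as the press (x towards the fence, y across, z up); a well placed blank has its length along x
- press_handle: the lever on the press's -y side: a round steel rod (12 mm thick) rising from the hub on the pinion shaft, with a black round cross grip at its end (26 mm thick, 85 mm long, lying along the press's y, outwards from the rod); turns with the lever. Origin on the lever's axis, at the hub, not in the grip
- grip_center (a point): middle of the lever's black cross grip, 140 mm from the lever's axis and 113 mm to the -y side of the press's middle plane; the grip runs 42 mm either way from it along the press's y, the rod joins at the inner (+y) end. At rest at about x = -2, z = 319 mm in the press frame; at the stop x = -130, z = 185 mm
- lever_pivot (a point): point on the lever's axis abreast of the grip's middle, at x = +10, y = -113, z = 180 mm of the press frame. The axis runs along the press's y: grip_center swings about this point, at 140 mm, in an upright plane along the press's x
- press_lever (a joint): lever angle: 0 = at rest, rod upright, leaning 5 degrees forward; grows as the grip is pulled to the press's front (-x) and down; 1.45 = at its stop, rod forward, 2 degrees above level. A return spring takes about 4 N at the grip to start, 10 N near the stop, 20 N to bite. A rack drives the die down 15 mm per rad, 22 mm in all: it meets a blank at 1.43 and bites 0.3 mm at the stop
- press_die: brass embossing die, 34 mm across, 14 mm thick, on the ram under the head; origin at the centre of its lower face, 62.7 mm above the desk (27.7 mm above the bed plate) at rest; moves down as the lever is pulled
- mug: bystander: white ceramic mug, 80 mm across, 95 mm high, origin under its centre
- spare_die: bystander: brass spare die, 34 mm across, 32 mm high, origin under its centre
- tape_roll: bystander: roll of brown tape, 84 mm across, 22 mm high, lying flat, origin under its centre

How it is judged:
By the outcome, as a careful person would: the job done as asked, in the order asked, and still so for the second after the job is handed in, while the arm keeps its last pose, push and grip.
It also fails if it takes over 67 s, if anything falls off the work surface, if the arm or the gripper's body presses on something with over 40 N, if the wrist force passes 120 N, or if a joint passes its speed limit or range.

## Robot

A 6-joint arm with a two-finger parallel gripper is mounted at the origin on the work surface. World frame = base frame: x ahead of the robot, y to its left, z up, the work surface at z = 0. Lengths are in m, angles in degrees, forces in N, time in s.
With the tool pointing down it reaches from about 0.3 to 0.75 m from the base axis. Payload 8.5 kg.
Tool frame: the origin (TCP) lies on the centre line of the jaws, within the pads' length; the fingertips stand 11 mm ahead of it and the grasp point (between the pads) lies 8 mm behind it; z points along the fingers, y is the line along which they close (so a half turn about z gives the same grasp; the last joint's range is limited). The gripper opens to 85 mm and grips with 20 to 120 N. Pads are 22 mm wide; open, the fingers measure 114 mm over their backs; the gripper's body (76 mm by 85 mm) begins 54 mm behind the grasp point. The pads swing forward as they close: fully open they stand 13 mm farther back than shut.
Start: joints at [64.383, 21.807, 74.336, -0, 83.858, -12.336], TCP at [0.126, 0.535, 0.242] pointing down, gripper open.
Joint ranges: [-178.18, 178.18], [-50.72, 133.34], [12.68, 142.11], [-81.47, 261.47], [9.98, 163.14], [-165.26, 165.26]. Speed limits (degrees/s): [136.94, 136.94, 180, 180, 180, 180].

## Interface

Orientations are given as a 3x3 rotation matrix whose columns are the frame's x, y, z axes.
In Python, from rig import env, cams, close_job gives the robot as it stands (env), with the cameras (cams) and the job as plain functions.
- The arm moves only by the shell command python3 nudge.py 'ROWS' [FORCE]. ROWS is a JSON list of rows, 1 to 10 of them, each of 5 numbers: dx, dy, dz in m, then a turn about the tool's z in degrees, then the finger opening in m; each row shifts and turns the commanded pose from where the row before left it, along the tool's axes as they then stand; what a row does not reach is not made up. A row lasts 1/10 s, in which the tool goes at most 0.05 m and 8.59 degrees, less where a joint would pass 70% of its speed; a pose out of reach is approached as far as the arm can. The fingers move at their own pace and stop on an object; FORCE is the grip in N (left out, the last holds). Time passes only in rows, so rows that do not move let the fingers close. It prints the time, the measured TCP pose, the force, the opening and the grip force at its end.
- env.observe(): the state, without advancing time (a new reading comes with each control period).
- cams.get_image(name): name is "side" or "top" or "wrist"; returns a dict with "pixels" (420x560x3 uint8, red, green, blue), "K" (3x3 intrinsics, pixels), "extrinsics" (4x4, takes a point from world to camera coordinates). Camera axes: x right, y down, z forward; pixel columns grow to the right and rows downward; lengths in m; the calibration is good to about 2 mm. A picture is of the moment at which its call begins. There is no depth.
- close_job(): hands the job in; it is judged then, once.
The state is a dict: "time_s": time; "q": joint angles; "qvel": joint speeds; "joint_efforts": joint torques, N m; "position": TCP position; "tool_rot": TCP orientation; "ft_force": force on the tool from outside, world axes, zero at the start; "wrist_torque": the same for the moment, N m; "grip_width": finger opening in m; "gripper_force": force on a finger pad.
Only numpy, scipy, OpenCV 4.12 (cv2) and the standard library are available. Lean on these libraries where they do the work, as an engineer would, in place of code of your own. Each camera call takes 0.05 s, during which the arm holds its last target. There are 200 camera calls.

## Working session

There is one attempt and no reset: what is moved stays moved. The work goes in short steps, Python scripts to look and compute and a shell command to move; the robot and the scene stay as the last step left them, time stands still between calls to the robot, and variables do not carry over. Pictures are saved under pics/ and viewed, at most 12 in all, crops included, and the job is handed in when it is done.

```bash
ls; mkdir -p pics
python3 - <<'E'
from rig import env, cams, close_job
import cv2,numpy as np
for n in ("top","side"):
    d=cams.get_image(n); cv2.imwrite(f"pics/{n}0.png",d["pixels"][:,:,::-1]); print(n,d["K"].round(1).tolist(),d["extrinsics"].round(4).tolist())
    np.savez(f"{n}0.npz",**d)
s=env.observe();print(s["time_s"],s["position"],s["tool_rot"],s["ft_force"],s["grip_width"])
E
```

```text
nudge.py
pics
rig.py
top [[489.2, 0.0, 276.9], [0.0, 489.2, 218.6], [0.0, 0.0, 1.0]] [[0.009, -0.9999, 0.0069, -0.0267], [-0.9977, -0.0094, -0.0671, 0.5113], [0.0672, -0.0063, -0.9977, 1.5022], [0.0, 0.0, 0.0, 1.0]]
side [[472.7, 0.0, 284.1], [0.0, 472.7, 208.0], [0.0, 0.0, 1.0]] [[0.7459, -0.666, 0.0073, -0.3656], [-0.3934, -0.4495, -0.802, 0.3729], [0.5374, 0.5954, -0.5973, 1.1309], [0.0, 0.0, 0.0, 1.0]]
0.1 [0.12623827 0.5350723  0.24179512] [[-9.73257913e-01  2.29714406e-01 -5.71939084e-04]
 [ 2.29714925e-01  9.73257306e-01 -1.12702099e-03]
 [ 2.97750935e-04 -1.22826504e-03 -9.99999201e-01]] [-0.1374795   0.64536311 -1.32102151] 0.08531364984290782
```

View pics/top0.png

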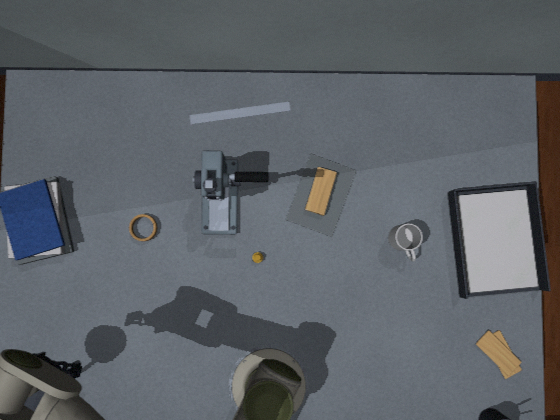

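View pics/side0.png

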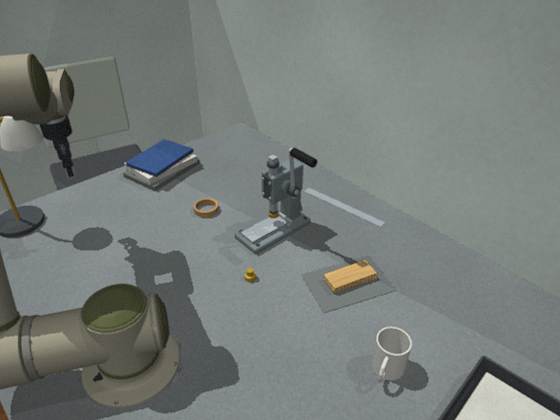

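The top view shows the press at about (220,195) with its front facing the robot and the lever on the right, and the stack at (321,191). The side view agrees: stack at (350,278), lever grip at (303,158). Next I compute rough world poses.

```bash
cat > h.py <<'E'
import numpy as np, cv2
def ray(d,uv):
    E=d["extrinsics"];R=E[:3,:3];t=E[:3,3]
    v=R.T@np.linalg.solve(d["K"],np.array([uv[0],uv[1],1.])); return -R.T@t,v
def plane(d,uv,z):
    c,v=ray(d,uv); return c+v*(z-c[2])/v[2]
def proj(d,p):
    q=d["K"]@(d["extrinsics"][:3,:3]@np.asarray(p)+d["extrinsics"][:3,3]); return q[:2]/q[2]
def tri(d1,u1,d2,u2):
    A=[];b=[]
    for d,u in((d1,u1),(d2,u2)):
        c,v=ray(d,u);v=v/np.linalg.norm(v);P=np.eye(3)-np.outer(v,v);A.append(P);b.append(P@c)
    return np.linalg.lstsq(np.vstack(A),np.hstack(b),rcond=None)[0]
def rect(mask):
    cs,_=cv2.findContours(mask.astype(np.uint8),cv2.RETR_EXTERNAL,cv2.CHAIN_APPROX_NONE)
    c=max(cs,key=cv2.contourArea); return c, cv2.boxPoints(cv2.minAreaRect(c))
E
python3 - <<'E'
from h import *
d=dict(np.load("top0.npz"));s=dict(np.load("side0.npz"))
p=d["pixels"].astype(int)
m=(p[...,0]-p[...,2]>60); m[:,:290]=0;m[:,350:]=0;m[240:]=0
c,b=rect(m); print("stack",[plane(d,u,.027).round(4).tolist() for u in b])
# bed plate: bright, low-sat region
crop=p[185:240,195:240]; 
g=p.sum(2)/3; m=(g>g[205:225,205:232].mean()-12); m[:190]=0;m[240:]=0;m[:,:195]=0;m[:,240:]=0
c,b=rect(m);print(b.tolist());print("bed",[plane(d,u,.035).round(4).tolist() for u in b])
print("base corners",plane(d,(203,235),.023),plane(d,(236,234),.023))
print("grip",tri(d,(252,177),s,(303,158)), "pad ends", plane(d,(237,178),.319),plane(d,(268,177),.319))
E
cd pics; python3 -c "
import cv2;a=cv2.imread('top0.png')[140:245,185:365];cv2.imwrite('c1.png',cv2.resize(a,None,fx=4.4,fy=4.4,interpolation=cv2.INTER_CUBIC))"
```

```text
stack [[0.5417, -0.1088, 0.027], [0.6741, -0.1489, 0.027], [0.6572, -0.2046, 0.027], [0.525, -0.1642, 0.027]]
[[209.0, 230.0], [209.0, 197.0], [228.0, 197.0], [228.0, 230.0]]
bed [[0.4734, 0.1857, 0.035], [0.575, 0.1876, 0.035], [0.5756, 0.1292, 0.035], [0.474, 0.1276, 0.035]]
base corners [0.45834959 0.20550984 0.023     ] [0.46237337 0.10384774 0.023     ]
grip [0.59488057 0.04328037 0.31863979] pad ends [0.59205421 0.08061132 0.319     ] [0.59535353 0.00314275 0.319     ]
```

View pics/c1.png

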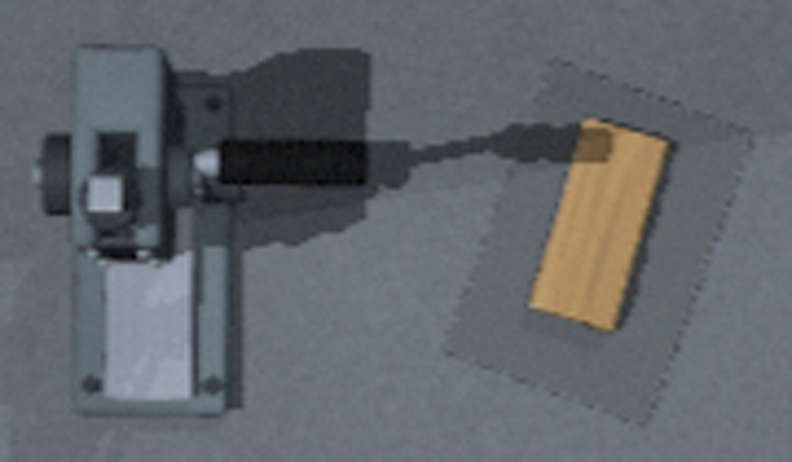

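The crop shows the bed plate, bright, from about (105,255) to (192,400), the fence hidden under the head, and the stack turned about -17°. The measured grip point height is 0.3186 m against 0.319 m expected, which fits. I now go to look with the wrist camera, past the press and then over the stack.

```bash
python3 nudge.py '[[-0.03,-0.028,0,0,0.085],[-0.03,-0.028,0,0,0.085],[-0.03,-0.028,0,0,0.085],[-0.03,-0.028,0,0,0.085],[-0.03,-0.028,0,0,0.085],[-0.03,-0.028,0,0,0.085],[-0.03,-0.028,0,0,0.085],[-0.03,-0.028,0,0,0.085],[-0.03,-0.028,0,0,0.085],[-0.03,-0.028,0,0,0.085]]'
python3 nudge.py '[[0,-0.03,0,-3,0.085],[0,-0.03,0,-3,0.085],[0,-0.02,0,-3,0.085],[0,0,0,-3,0.085],[0,0,0,-2,0.085],[0,0,0,0,0.085]]'
python3 - <<'E'
from rig import env, cams, close_job
import cv2,numpy as np
d=cams.get_image("wrist"); cv2.imwrite("pics/w1.png",d["pixels"][:,:,::-1]);np.savez("w1.npz",**d)
print(d["extrinsics"].round(4).tolist(), d["K"].round(1).tolist());s=env.observe();print(s["time_s"],s["position"],s["tool_rot"].round(4).tolist())
E
```

```text
time_s: 1.1
position: [0.3545, 0.1923, 0.2422]
tool_rot: [[-0.973, 0.23, -0.0], [0.23, 0.973, -0.0], [0.0, -0.0, -1.0]]
ft_force: [0.9, 1.2, -0.1]
grip_width: 0.0851
gripper_force: 0.0
time_s: 1.7
position: [0.3391, 0.1151, 0.2422]
tool_rot: [[-1.0, -0.012, -0.0], [-0.012, 1.0, 0.0], [0.0, 0.0, -1.0]]
ft_force: [0.2, -0.0, -0.4]
grip_width: 0.0847
gripper_force: 0.0
[[-0.0136, 0.9999, 0.0008, -0.1112], [0.948, 0.0126, 0.3181, -0.364], [0.3181, 0.005, -0.9481, 0.2723], [0.0, 0.0, 0.0, 1.0]] [[338.5, 0.0, 277.2], [0.0, 338.5, 210.3], [0.0, 0.0, 1.0]]
1.75 [0.33908607 0.11525508 0.2422096 ] [[-0.9999, -0.0116, -0.0004], [-0.0116, 0.9999, 0.0], [0.0004, 0.0, -1.0]]
```

View pics/w1.png

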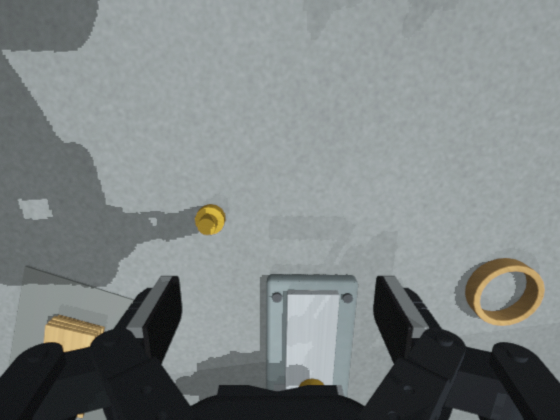

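The wrist view shows the bed plate's front edge at row ~294, columns 287–339, with the base corners around it. The stack is at the lower left, around (75,320). I fit the bed edges from this.

Run:
```python
from h import *
d=dict(np.load("w1.npz"));g=cv2.GaussianBlur(d["pixels"],(3,3),0).astype(float).mean(2)
print(g[340,260:365].astype(int).tolist()); print(g[268:305,312].astype(int).tolist())
gx=np.abs(np.gradient(g,axis=1))
def edge(c0,c1,z):
    P=[]
    for r in range(302,345,2):
        w=gx[r,c0:c1]; k=c0+w.argmax(); a=gx[r,k-1:k+2]; P.append(plane(d,(k-1+(a*[0,1,2]).sum()/a.sum(),r),z))
    P=np.array(P); f=np.polyfit(P[:,0],P[:,1],1); r=np.polyval(f,P[:,0])-P[:,1]; k=abs(r-np.median(r))<.002; f=np.polyfit(P[k,0],P[k,1],1)
    return f, k.sum(), np.polyval(f,.48).round(4), np.degrees(np.arctan(f[0])).round(2)
print("L",edge(279,292,.035)); print("R",edge(333,348,.035))
gy=np.abs(np.gradient(g,axis=0))
for c in (295,305,315,325,332):
    r=285+gy[285:300,c].argmax(); print(c,r,plane(d,(c,r),.035).round(4))
```

```text
[121, 110, 109, 109, 107, 103, 102, 112, 130, 145, 157, 163, 165, 165, 164, 165, 165, 165, 165, 165, 162, 147, 125, 114, 111, 117, 141, 172, 188, 190, 189, 190, 191, 191, 191, 192, 191, 191, 191, 191, 191, 191, 191, 191, 191, 192, 193, 192, 191, 191, 192, 193, 192, 191, 191, 190, 190, 189, 188, 189, 189, 188, 189, 190, 191, 190, 189, 189, 189, 189, 189, 189, 189, 189, 186, 173, 157, 151, 153, 153, 153, 153, 153, 153, 152, 153, 153, 152, 151, 150, 147, 145, 146, 150, 152, 152, 151, 150, 148, 146, 146, 146, 147, 148, 149]
[154, 153, 153, 152, 150, 138, 114, 91, 86, 90, 96, 104, 116, 130, 141, 146, 148, 149, 150, 150, 149, 146, 136, 123, 117, 125, 151, 184, 200, 201, 199, 198, 198, 196, 193, 192, 192]
L (array([-0.00189693,  0.13038529]), np.int64(22), np.float64(0.1295), np.float64(-0.11))
R (array([0.00122918, 0.18817514]), np.int64(22), np.float64(0.1888), np.float64(0.07))
295 294 [0.4722 0.1381 0.035 ]
305 294 [0.472  0.1496 0.035 ]
315 294 [0.4719 0.1612 0.035 ]
325 294 [0.4717 0.1727 0.035 ]
332 294 [0.4716 0.1808 0.035 ]
```

```bash
python3 nudge.py '[[-0.015,-0.037,0,0,0.085],[-0.015,-0.037,0,0,0.085],[-0.014,-0.037,0,0,0.085],[-0.014,-0.037,0,0,0.085],[-0.014,-0.036,0,0,0.085],[-0.014,-0.036,0,0,0.085],[0,0,0,6,0.085],[0,0,0,6,0.085],[0,0,0,5.5,0.085],[0,0,0,0,0.085]]'
python3 - <<'E'
from rig import env, cams, close_job
import cv2,numpy as np
d=cams.get_image("wrist"); cv2.imwrite("pics/w2.png",d["pixels"][:,:,::-1]);np.savez("w2.npz",**d)
s=env.observe();print(s["time_s"],s["position"],s["tool_rot"].round(4).tolist())
E
```

```text
time_s: 2.75
position: [0.428, -0.1035, 0.2421]
tool_rot: [[-0.957, 0.29, -0.0], [0.29, 0.957, 0.0], [0.0, 0.0, -1.0]]
ft_force: [0.2, -0.6, -0.2]
grip_width: 0.0853
gripper_force: 0.0
2.8 [ 0.42798182 -0.10344532  0.24217468] [[-0.9579, 0.287, -0.0003], [0.287, 0.9579, 0.0002], [0.0004, 0.0001, -1.0]]
```

View pics/w2.png

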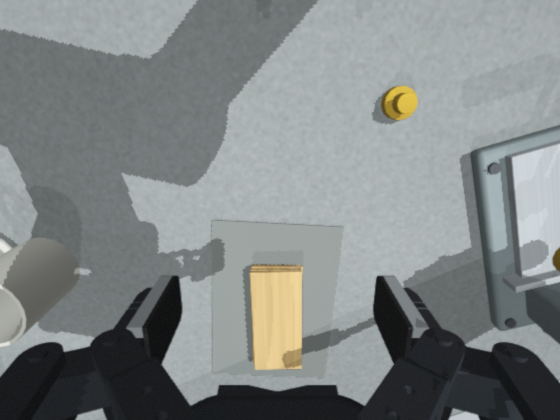

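The stack's top face spans about (251,270), (302,270), (302,368), (255,370), with the lower layers showing at its near end in rows 264–270. The press fence is also visible near (530,280).

```bash
python3 - <<'E'
from h import *
d=dict(np.load("w2.npz"));p=cv2.GaussianBlur(d["pixels"],(3,3),0).astype(float)
w=p[...,0]-p[...,2]; print("row320",w[320,244:262].astype(int).tolist(),w[320,294:310].astype(int).tolist());
print("red",p[320,244:262,0].astype(int).tolist(),p[320,294:310,0].astype(int).tolist())
print("col",[(r,int(p[r,275,0]),int(w[r,275])) for r in range(259,276)],[(r,int(w[r,275])) for r in range(364,374)])
def cross(v,th):   # first subpixel crossing going up
    k=np.where((v[:-1]<th)&(v[1:]>=th))[0][0]; return k+(th-v[k])/(v[k+1]-v[k])
L=[];R=[]
for r in range(276,345,3):
    L.append(plane(d,(240+cross(w[r,240:275],45),r),.027)); R.append(plane(d,(315-cross(w[r,280:316][::-1],45),r),.027))
for n,P in(("L",np.array(L)),("R",np.array(R))):
    f=np.polyfit(P[:,0],P[:,1],1);res=(np.polyval(f,P[:,0])-P[:,1]); print(n,f,np.degrees(np.arctan(f[0])).round(2),"res",abs(res).max().round(4),"y@.545",np.polyval(f,.545).round(4))
for c in(258,266,275,284,292): print(c,[plane(d,(c,r),.027).round(4).tolist() for r in(264,270,271)], plane(d,(c,360+np.where(w[360:380,c]<45)[0][0]-.5),.027).round(4))
# fence / bed
for n,uv,z in(("bedcorner",(509,158),.035),("bed/fence",(524,275),.035),("fence topfront L",(501,276),.047),("fence botL",(502,283),.035)): print(n,plane(d,uv,z).round(4))
E
python3 -c "
import cv2;a=cv2.imread('pics/w2.png');b=a[255:375,240:315];c=a[140:335,460:560];
import numpy as np
b=cv2.resize(b,(375,600),interpolation=cv2.INTER_CUBIC);c=cv2.resize(c,(308,600),interpolation=cv2.INTER_CUBIC)
cv2.imwrite('pics/w2c.png',np.hstack([b,c]))"
```

```text
row320 [-4, -4, -4, -3, -3, -3, 2, 24, 57, 79, 84, 84, 85, 84, 85, 85, 85, 84] [85, 85, 85, 84, 86, 84, 77, 52, 18, -2, -5, -5, -5, -5, -5, -5]
red [146, 128, 113, 108, 107, 107, 110, 130, 171, 208, 225, 230, 232, 231, 231, 231, 230, 229] [232, 236, 238, 237, 237, 235, 229, 204, 170, 155, 156, 157, 157, 157, 157, 157]
col [(259, 146, -5), (260, 147, -4), (261, 147, -4), (262, 145, -4), (263, 142, 3), (264, 140, 23), (265, 148, 51), (266, 168, 70), (267, 178, 74), (268, 173, 74), (269, 172, 73), (270, 177, 74), (271, 186, 77), (272, 207, 81), (273, 228, 84), (274, 236, 86), (275, 236, 86)] [(364, 85), (365, 86), (366, 86), (367, 83), (368, 69), (369, 36), (370, 6), (371, -6), (372, -7), (373, -6)]
L [-0.28628396 -0.01529913] -15.98 res 0.0003 y@.545 -0.1713
R [-0.27936355  0.0432694 ] -15.61 res 0.0004 y@.545 -0.109
258 [[0.5164, -0.1524, 0.027], [0.5237, -0.1548, 0.027], [0.5249, -0.1552, 0.027]] [ 0.66   -0.1986  0.027 ]
266 [[0.519, -0.1437, 0.027], [0.5264, -0.146, 0.027], [0.5276, -0.1464, 0.027]] [ 0.6629 -0.1888  0.027 ]
275 [[0.522, -0.1339, 0.027], [0.5294, -0.1361, 0.027], [0.5306, -0.1365, 0.027]] [ 0.6648 -0.1773  0.027 ]
284 [[0.525, -0.124, 0.027], [0.5324, -0.1262, 0.027], [0.5336, -0.1266, 0.027]] [ 0.6681 -0.1662  0.027 ]
292 [[0.5276, -0.1153, 0.027], [0.535, -0.1174, 0.027], [0.5362, -0.1177, 0.027]] [ 0.6711 -0.1564  0.027 ]
bedcorner [0.4726 0.1269 0.035 ]
bed/fence [0.6126 0.1325 0.035 ]
fence topfront L [0.5973 0.1009 0.047 ]
fence botL [0.6159 0.1078 0.035 ]
```

View pics/w2c.png

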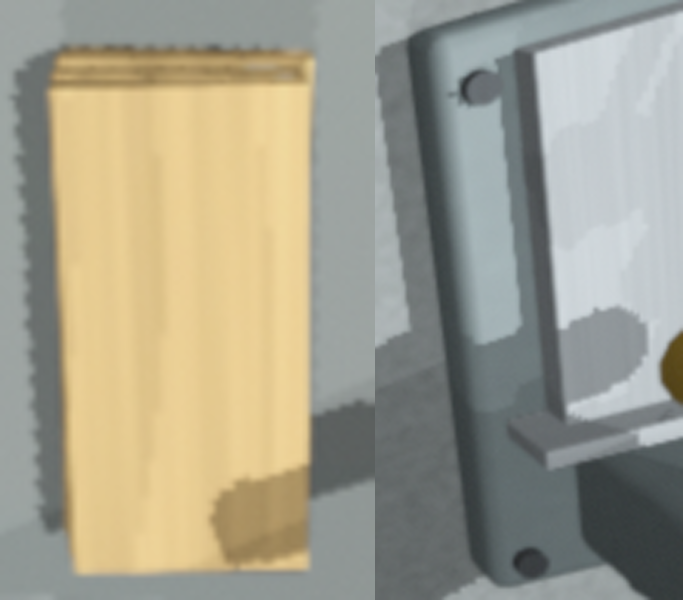

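Run:
```python
from h import *
d=dict(np.load("w2.npz"));g=cv2.GaussianBlur(d["pixels"],(3,3),0).astype(float).mean(2)
P=[]
for r in range(162,272,3):
    a=np.gradient(g[r,508:530]); k=a.argmax(); s=slice(max(k-1,0),k+2); P.append(plane(d,(508+(a[s]*np.arange(22)[s]).sum()/a[s].sum(),r),.035))
P=np.array(P);f=np.polyfit(P[:,0],P[:,1],1);r=np.polyval(f,P[:,0])-P[:,1];k=abs(r)<.0015;f=np.polyfit(P[k,0],P[k,1],1)
print(k.sum(),len(k),"yaw",np.degrees(np.arctan(f[0])),"y@.48,.545",np.polyval(f,[.48,.545]))
print("corner",plane(d,(515.2,156.9),.035),"fence",plane(d,(521.7,275.7),.035))
for c in(525,530,540,545): print(c,g[266:290,c].astype(int).tolist())
w=dict(np.load("w1.npz"));
```

```text
37 37 yaw 0.11798526967854553 y@.48,.545 [0.12919012 0.12932397]
corner [0.47322199 0.13299481 0.035     ] fence [0.61277592 0.12995856 0.035     ]
525 [149, 149, 150, 158, 177, 197, 203, 197, 184, 163, 140, 122, 111, 107, 106, 106, 107, 113, 128, 144, 149, 148, 144, 132]
530 [148, 152, 168, 188, 198, 198, 198, 197, 194, 179, 148, 120, 108, 106, 106, 108, 117, 133, 146, 149, 146, 139, 121, 93]
540 [208, 206, 203, 200, 199, 198, 191, 170, 143, 128, 125, 124, 122, 121, 127, 141, 147, 142, 135, 129, 114, 93, 80, 77]
545 [199, 200, 200, 200, 198, 187, 162, 138, 127, 125, 125, 127, 138, 159, 176, 175, 168, 160, 144, 119, 98, 87, 82, 80]
```

The bed centre line is y = 0.159 with yaw about 0.1°, and the fence is at x ≈ 0.614 (bed front 0.472 + 0.143 = 0.615, so it agrees). The top blank's near end is at (0.5315, -0.136) with yaw -15.8° and measured size 139 x 60 mm. I go over its near end and find the finger height by light closings.

```bash
python3 nudge.py '[[-0.031,-0.0004,0,-0.9,0.072],[-0.031,-0.0004,0,0,0.072],[-0.031,-0.0004,0,0,0.072],[-0.0306,-0.0004,0.02,0,0.072],[0,0,0.045,0,0.072],[0,0,0.045,0,0.072],[0,0,0.045,0,0.072],[0,0,0.025,0,0.072],[0,0,0.014,0,0.072],[0,0,0,0,0.072]]' 20
python3 - <<'E'
from rig import env, cams, close_job
s=env.observe();print(s["position"],s["tool_rot"][:,1],s["grip_width"])
E
python3 nudge.py '[[0,0,0,0,0.056],[0,0,0,0,0.056],[0,0,0,0,0.056],[0,0,0,0,0.056]]' 20
```

```text
time_s: 3.8
position: [0.5454, -0.1388, 0.0463]
tool_rot: [[-0.962, 0.272, -0.004], [0.272, 0.962, 0.002], [0.004, 0.001, -1.0]]
ft_force: [0.1, 0.4, 0.0]
grip_width: 0.0718
gripper_force: 0.0
[ 0.54542395 -0.13883468  0.04633296] [2.71564725e-01 9.62419874e-01 7.66083179e-04] 0.07184648662709123
time_s: 4.2
position: [0.5465, -0.1395, 0.049]
tool_rot: [[-0.962, 0.273, 0.001], [0.273, 0.962, -0.001], [-0.001, -0.0, -1.0]]
ft_force: [0.3, -0.1, 0.4]
grip_width: 0.0563
gripper_force: 0.0
```

```bash
python3 nudge.py '[[0,-0.001,0,0,0.07],[0,0,0,0,0.07],[0,0,0.003,0,0.07],[0,0,0.004,0,0.07],[0,0,0,0,0.056],[0,0,0,0,0.056],[0,0,0,0,0.056],[0,0,0,0,0.056]]' 20
python3 nudge.py '[[0,0,0,0,0.07],[0,0,0,0,0.07],[0,0,0.004,0,0.07],[0,0,0,0,0.07],[0,0,0,0,0.056],[0,0,0,0,0.056],[0,0,0,0,0.056]]' 20
```

```text
time_s: 5.0
position: [0.546, -0.1404, 0.0414]
tool_rot: [[-0.962, 0.274, 0.0], [0.274, 0.962, -0.0], [-0.0, -0.0, -1.0]]
ft_force: [1.1, -0.4, -0.1]
grip_width: 0.0559
gripper_force: 0.0
time_s: 5.7
position: [0.546, -0.1404, 0.0374]
tool_rot: [[-0.962, 0.274, 0.0], [0.274, 0.962, -0.0], [-0.0, -0.0, -1.0]]
ft_force: [-0.1, -0.0, -0.0]
grip_width: 0.0563
gripper_force: 0.0
```

```bash
python3 nudge.py '[[0,0,0,0,0.07],[0,0,0,0,0.07],[0,0,0.002,0,0.07],[0,0,0,0,0.07],[0,0,0,0,0.056],[0,0,0,0,0.056],[0,0,0,0,0.056]]' 20
python3 nudge.py '[[0,0,0,0,0.07],[0,0,0,0,0.07],[0,0,0.002,0,0.07],[0,0,0,0,0.07],[0,0,0,0,0.056],[0,0,0,0,0.056],[0,0,0,0,0.056]]' 20
```

```text
time_s: 6.4
position: [0.546, -0.1404, 0.0353]
tool_rot: [[-0.962, 0.274, 0.0], [0.274, 0.962, -0.0], [-0.0, -0.0, -1.0]]
ft_force: [0.6, -0.3, -0.3]
grip_width: 0.0559
gripper_force: 0.0
time_s: 7.1
position: [0.5461, -0.1407, 0.0338]
tool_rot: [[-0.962, 0.274, 0.0], [0.274, 0.962, -0.001], [-0.001, -0.0, -1.0]]
ft_force: [-1.1, -0.3, 6.5]
grip_width: 0.0563
gripper_force: 2.8
```

The tips touch the blank's top at TCP z ≈ 0.0335, so the tip offset is about 6.5 mm at this opening. I lift, open, and go down to TCP z = 0.030, which puts the tips at about 0.0235.

```bash
python3 nudge.py '[[0,0,-0.004,0,0.056],[0,0,0,0,0.072],[0,0,0,0,0.072],[0,0,0.004,0,0.072],[0,0,0.0033,0,0.072],[0,0,0,0,0.072],[0,0,0,0,0.05],[0,0,0,0,0.05],[0,0,0,0,0.05],[0,0,0,0,0.05]]' 30
```

```text
time_s: 8.1
position: [0.5461, -0.1404, 0.0302]
tool_rot: [[-0.962, 0.274, 0.0], [0.274, 0.962, -0.0], [-0.0, -0.0, -1.0]]
ft_force: [-0.4, 0.3, 2.6]
grip_width: 0.0588
gripper_force: 32.4
```

```bash
python3 nudge.py '[[0,0,-0.002,0,0.05],[0,0,-0.004,0,0.05],[0,0,-0.01,0,0.05],[0,0,-0.02,0,0.05],[0,0,-0.04,0,0.05],[0,0,-0.04,0,0.05],[0,0,0,0,0.05],[0,0,0,0,0.05]]' 40
python3 - <<'E'
from rig import env, cams, close_job
import cv2,numpy as np
o=[]
for n in("wrist","side"):
    d=cams.get_image(n);np.savez(n[0]+"3.npz",**d);o.append(d["pixels"][:,:,::-1])
o[1]=cv2.resize(o[1][170:330,230:420],(499,420),interpolation=cv2.INTER_CUBIC)
o[0]=o[0][:,120:420]
cv2.imwrite("pics/lift.png",np.hstack(o))
s=env.observe();print(s["position"],s["grip_width"])
E
```

```text
time_s: 8.9
position: [0.546, -0.1404, 0.147]
tool_rot: [[-0.962, 0.274, 0.002], [0.274, 0.962, -0.001], [-0.002, -0.0, -1.0]]
ft_force: [-0.5, 0.6, -0.5]
grip_width: 0.0582
gripper_force: 43.0
[ 0.54543663 -0.14015136  0.1451372 ] 0.05800041095840543
```

View pics/lift.png

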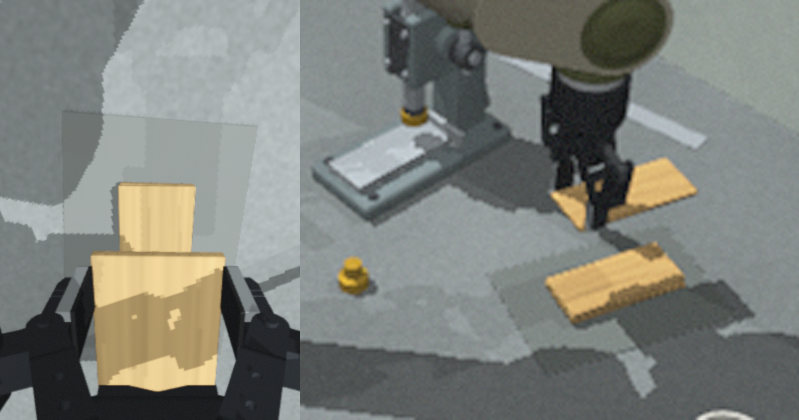

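The lift shows one blank held near its end, with the rest of the stack left in place. I measure the held blank's tilt and yaw from its edge widths.

```bash
cat > held.py <<'E'
from h import *
def held(d,pos,R,rows,c0=200,c1=360,ztop=None):
    p=cv2.GaussianBlur(d["pixels"],(3,3),0).astype(float); w=p[...,0]-p[...,2]
    Rc=d["extrinsics"][:3,:3];t=d["extrinsics"][:3,3]; O=[]
    for r in rows:
        m=np.where(w[r,c0:c1]>35)[0]; l,rr=c0+m[0]-.5,c0+m[-1]+.5
        Z=d["K"][0,0]*.06/(rr-l)
        pts=[R.T@(Rc.T@(Z*np.linalg.solve(d["K"],[u,r,1.])-t)-pos) for u in(l,rr)]
        O.append(np.r_[r,rr-l,pts[0]*1e3,pts[1]*1e3])
    return np.array(O)
E
python3 - <<'E'
from held import *
from rig import env, cams, close_job
s=env.observe();np.set_printoptions(suppress=True,precision=1)
d=dict(np.load("w3.npz")); O=held(d,s["position"],s["tool_rot"],range(262,380,8)); print(O)
p=d["pixels"].astype(int); print([(r,p[r,275].tolist()) for r in range(248,260)])
E
```

```text
[[262.  134.   11.3 -29.5   2.7  11.4  30.5   2.7]
 [270.  131.    6.2 -29.7   4.6   6.3  30.3   4.6]
 [278.  129.    1.5 -29.7   5.6   1.6  30.3   5.6]
 [286.  129.   -2.  -29.7   4.4  -1.9  30.3   4.4]
 [294.  127.   -6.9 -29.7   5.3  -6.8  30.3   5.3]
 [302.  127.  -10.5 -29.7   4.1 -10.4  30.3   4.1]
 [310.  127.  -14.  -29.7   2.9 -14.   30.3   2.9]
 [318.  126.  -18.4 -29.9   2.8 -18.3  30.1   2.7]
 [326.  125.  -22.8 -29.7   2.6 -22.8  30.3   2.6]
 [334.  124.  -27.4 -29.9   2.5 -27.3  30.1   2.5]
 [342.  122.  -32.9 -29.9   3.4 -32.8  30.1   3.4]
 [350.  122.  -36.6 -29.9   2.1 -36.5  30.1   2.1]
 [358.  120.  -42.4 -29.9   3.1 -42.3  30.1   3.1]
 [366.  120.  -46.1 -29.9   1.8 -46.1  30.1   1.8]
 [374.  118.  -52.2 -29.9   2.8 -52.1  30.1   2.8]]
[(248, [231, 205, 148]), (249, [231, 204, 146]), (250, [222, 195, 138]), (251, [189, 162, 112]), (252, [157, 133, 89]), (253, [158, 134, 89]), (254, [163, 139, 93]), (255, [180, 155, 105]), (256, [214, 188, 132]), (257, [236, 209, 151]), (258, [241, 213, 153]), (259, [242, 214, 154])]
```

The held blank is level, centred and aligned with the tool, with its near end 14.3 mm behind the TCP. I retract, turn to the press yaw and go in front of the bed.

```bash
python3 nudge.py '[[0.04,0,0,0,0.05],[0.04,0,0,0,0.05],[0.04,0,0,0,0.05],[0.04,0,0,0,0.05],[0,0,0,-8,0.05],[0,0,0,-8,0.05],[0,0,0,0,0.05]]' 40
python3 nudge.py '[[0,0.03,0,0,0.05],[0,0.035,0,0,0.05],[0,0.035,0,0,0.05],[0,0.035,0,0,0.05],[0,0.035,0,0,0.05],[0,0.035,0,0,0.05],[0,0.035,0,0,0.05],[0,0.015,0,0,0.05],[0,0,0,0,0.05],[0,0,0,0,0.05]]' 40
python3 - <<'E'
from rig import env, cams, close_job
s=env.observe();print(s["position"],s["tool_rot"],s["grip_width"])
E
```

```text
time_s: 9.7
position: [0.3916, -0.0964, 0.1453]
tool_rot: [[-1.0, -0.003, -0.002], [-0.003, 1.0, 0.001], [0.002, 0.001, -1.0]]
ft_force: [0.3, -0.1, -0.2]
grip_width: 0.0579
gripper_force: 43.0
time_s: 10.7
position: [0.3914, 0.1582, 0.1455]
tool_rot: [[-1.0, -0.001, -0.001], [-0.001, 1.0, -0.0], [0.001, -0.0, -1.0]]
ft_force: [0.4, -0.3, -0.3]
grip_width: 0.058
gripper_force: 43.0
[0.3913845  0.15815406 0.14550304] [[-9.99998930e-01 -6.61044936e-04 -1.30477704e-03]
 [-6.60545397e-04  9.99999708e-01 -3.83247889e-04]
 [ 1.30503000e-03 -3.82385614e-04 -9.99999075e-01]] 0.058022907881582896
```

```bash
python3 nudge.py '[[0,0.0006,0.03,0,0.05],[0,0,0.03,0,0.05],[0,0,0.025,0,0.05],[0,0,0.0085,0,0.05],[-0.02,0,0,0,0.05],[-0.03,0,0,0,0.05],[-0.025,0,0,0,0.05],[-0.01,0,0,0,0.05],[0,0,0,0,0.05],[0,0,0,0,0.05]]' 40
python3 - <<'E'
from rig import env, cams, close_job
import cv2,numpy as np
s=env.observe();print(s["position"],s["ft_force"])
d=cams.get_image("wrist");np.savez("w4.npz",**d)
cv2.imwrite("pics/w4.png",cv2.resize(d["pixels"][180:420,180:380,::-1],(500,600),interpolation=cv2.INTER_CUBIC))
E
```

```text
time_s: 11.7
position: [0.4755, 0.1589, 0.0525]
tool_rot: [[-1.0, -0.002, -0.001], [-0.002, 1.0, -0.0], [0.001, -0.0, -1.0]]
ft_force: [0.1, 0.1, -0.0]
grip_width: 0.0579
gripper_force: 43.0
[0.4754546  0.1589095  0.05253011] [ 0.06539483  0.07603566 -0.03600493]
```

View pics/w4.png

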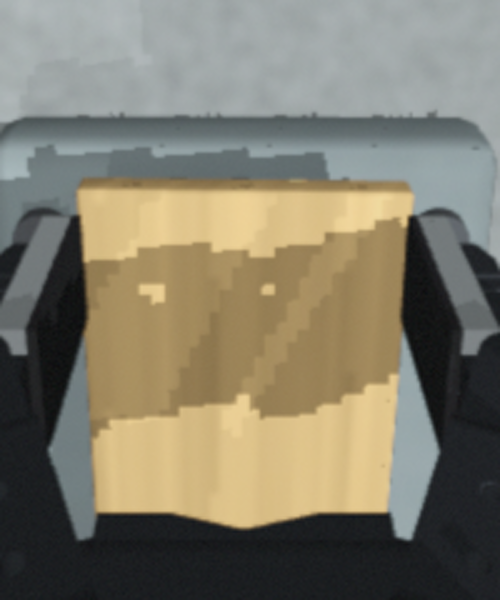

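The blank lies centred over the base, near edge at crop columns 78–412 with the base spanning 0–497. I advance to about 4 mm short of the fence, lower to the bed, then creep to the fence.

```bash
python3 nudge.py '[[-0.005,0.0003,0,0,0.05],[-0.004,0,0,0,0.05],[0,0,0.003,0,0.05],[0,0,0.003,0,0.05],[0,0,0.0015,0,0.05],[0,0,0,0,0.05],[0,0,0,0,0.05]]' 40
python3 nudge.py '[[-0.001,0,0,0,0.05],[-0.001,0,0,0,0.05],[0,0,0,0,0.05]]' 40
```

```text
time_s: 12.45
position: [0.4855, 0.1595, 0.045]
tool_rot: [[-1.0, -0.002, -0.0], [-0.002, 1.0, 0.0], [0.0, 0.0, -1.0]]
ft_force: [-0.2, -0.6, 0.4]
grip_width: 0.0583
gripper_force: 43.0
time_s: 12.75
position: [0.4878, 0.1595, 0.0451]
tool_rot: [[-1.0, -0.002, 0.0], [-0.002, 1.0, 0.0], [-0.0, 0.0, -1.0]]
ft_force: [0.8, 0.0, 0.0]
grip_width: 0.0583
gripper_force: 43.0
```

```bash
python3 nudge.py '[[0,0,0.0008,0,0.05],[-0.001,0,0,0,0.05],[0,0,0,0,0.05]]' 40
python3 nudge.py '[[-0.001,0,0,0,0.05],[0,0,0,0,0.05]]' 40
python3 nudge.py '[[-0.001,0,0,0,0.05],[0,0,0,0,0.05]]' 40
```

```text
time_s: 13.05
position: [0.4886, 0.1595, 0.0443]
tool_rot: [[-1.0, -0.002, 0.0], [-0.002, 1.0, -0.0], [-0.0, -0.0, -1.0]]
ft_force: [-1.5, -0.3, 2.8]
grip_width: 0.0581
gripper_force: 43.4
time_s: 13.25
position: [0.4896, 0.1595, 0.0443]
tool_rot: [[-1.0, -0.002, 0.0], [-0.002, 1.0, -0.0], [-0.0, -0.0, -1.0]]
ft_force: [-1.5, -0.1, 3.7]
grip_width: 0.058
gripper_force: 43.6
time_s: 13.45
position: [0.4906, 0.1595, 0.0443]
tool_rot: [[-1.0, -0.002, 0.0], [-0.002, 1.0, 0.0], [-0.0, 0.0, -1.0]]
ft_force: [-3.2, 0.4, 4.2]
grip_width: 0.058
gripper_force: 43.7
```

```bash
python3 nudge.py '[[-0.001,0,0,0,0.05],[0,0,0,0,0.05]]' 40
python3 nudge.py '[[-0.001,0,0,0,0.05],[0,0,0,0,0.05]]' 40
```

```text
time_s: 13.65
position: [0.4908, 0.1595, 0.0443]
tool_rot: [[-1.0, -0.002, -0.002], [-0.002, 1.0, -0.0], [0.002, -0.0, -1.0]]
ft_force: [-5.2, -0.1, 7.9]
grip_width: 0.0578
gripper_force: 44.0
time_s: 13.85
position: [0.4909, 0.1595, 0.0443]
tool_rot: [[-1.0, -0.002, -0.004], [-0.002, 1.0, -0.0], [0.004, -0.0, -1.0]]
ft_force: [-8.6, -0.3, 9.8]
grip_width: 0.0581
gripper_force: 44.4
```

The blank has met the fence: position stopped at x = 0.4909 with Fx = -8.6 N. I relax, release and back out, then look.

```bash
python3 nudge.py '[[0.0015,0,0,0,0.05],[0,0,0,0,0.075],[0,0,0,0,0.075],[0,0,0,0,0.075],[0,0,-0.02,0,0.075],[0,0,-0.04,0,0.075],[0.03,0,-0.04,0,0.075],[0.04,0,-0.03,0,0.075],[0.03,0,0,0,0.075],[0,0,0,0,0.075]]' 40
python3 - <<'E'
from rig import env, cams, close_job
import cv2,numpy as np
s=env.observe();print(s["position"],s["ft_force"])
d=cams.get_image("wrist");np.savez("w5.npz",**d)
t=cams.get_image("side");np.savez("s5.npz",**t)
cv2.imwrite("pics/w5.png",np.hstack([cv2.resize(d["pixels"][200:420,200:380,::-1],(450,550),interpolation=cv2.INTER_CUBIC),cv2.resize(t["pixels"][180:260,225:275,::-1],(344,550),interpolation=cv2.INTER_CUBIC)]))
E
```

```text
time_s: 14.85
position: [0.3882, 0.1595, 0.175]
tool_rot: [[-1.0, -0.003, 0.0], [-0.003, 1.0, 0.0], [-0.0, 0.0, -1.0]]
ft_force: [0.4, -0.6, -0.8]
grip_width: 0.0748
gripper_force: 0.0
[0.38818911 0.15946661 0.17495345] [ 0.4071688  -0.58981317 -0.81845696]
```

View pics/w5.png

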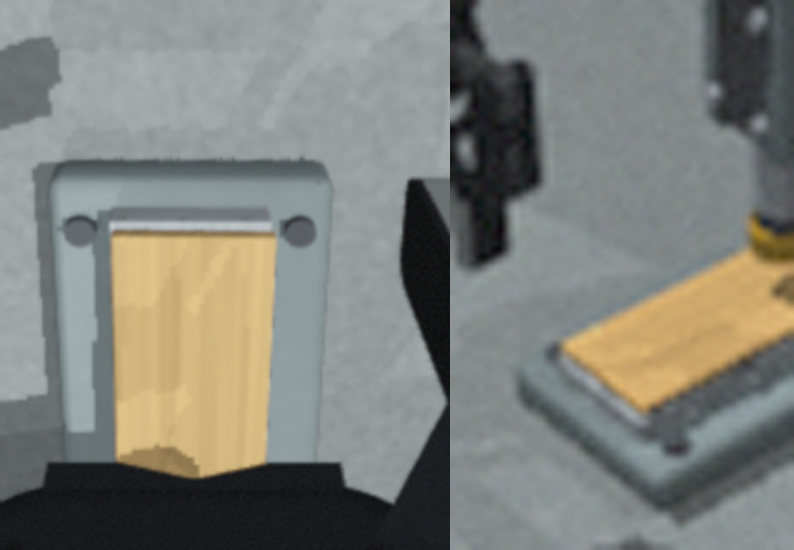

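The blank lies on the bed with a thin strip of bed at its front edge, crop row ~225. I measure its sideways offset and its yaw.

Run:
```python
from h import *
d=dict(np.load("w5.npz"));p=cv2.GaussianBlur(d["pixels"],(3,3),0).astype(float);w=p[...,0]-p[...,2];g=p.mean(2)
def cross(v,th):
    k=np.where((v[:-1]<th)&(v[1:]>=th))[0][0]; return k+(th-v[k])/(v[k+1]-v[k])
for n in(0,1):
    P=[]
    for r in range(298,380,3):
        u=225+cross(w[r,225:270],35) if n==0 else 325-cross(w[r,280:326][::-1],35)
        P.append(plane(d,(u,r),.041))
    P=np.array(P);f=np.polyfit(P[:,0],P[:,1],1);print(["L","R"][n],np.degrees(np.arctan(f[0])).round(2),np.polyval(f,[.48,.52]).round(4),abs(np.polyval(f,P[:,0])-P[:,1]).max().round(4))
print("front blank rows",[(r,int(w[r,275]),int(g[r,275])) for r in range(282,300)])
for r in(289,290,291): print(r,g[r,238:252].astype(int).tolist(),g[r,300:316].astype(int).tolist())
for u in((243,290),(308,290)):print(plane(d,u,.035).round(4))
for r in(284,286,288,292,294):print(r,plane(d,(275,r),.035).round(4)[0],plane(d,(275,r),.041).round(4)[0])
```

```text
L -0.43 [0.1303 0.13  ] 0.0001
R -0.45 [0.1902 0.1899] 0.0001
front blank rows [(282, -14, 138), (283, -11, 126), (284, -9, 119), (285, -8, 118), (286, -8, 119), (287, -9, 129), (288, -10, 153), (289, -11, 180), (290, -9, 187), (291, 0, 169), (292, 24, 137), (293, 52, 119), (294, 70, 133), (295, 79, 160), (296, 83, 175), (297, 84, 178), (298, 84, 178), (299, 83, 177)]
289 [87, 98, 106, 111, 120, 142, 168, 179, 177, 176, 177, 178, 179, 179] [177, 178, 179, 180, 180, 179, 179, 176, 167, 157, 148, 133, 109, 88, 73, 67]
290 [84, 98, 108, 112, 122, 148, 177, 187, 182, 180, 181, 182, 182, 183] [187, 188, 189, 190, 190, 190, 189, 184, 172, 158, 149, 133, 107, 84, 71, 74]
291 [88, 101, 111, 113, 122, 144, 167, 170, 160, 156, 157, 158, 159, 160] [175, 177, 179, 181, 181, 182, 181, 176, 165, 154, 147, 132, 107, 86, 78, 84]
[0.4748 0.129  0.035 ]
[0.4746 0.1888 0.035 ]
284 0.4684 0.4649
286 0.4705 0.4669
288 0.4726 0.4689
292 0.4768 0.4731
294 0.479 0.4751
```

The blank sits about 1 mm to +y of the bed centre with -0.4° yaw. A light regrip at its near end, 1 mm to -y and turned 0.4°, will square it.

```bash
python3 nudge.py '[[-0.035,-0.001,0,-0.4,0.075],[-0.04,0,0,0,0.075],[-0.0262,0,0.03,0,0.075],[0,0,0.04,0,0.075],[0,0,0.035,0,0.075],[0,0,0.0155,0,0.075],[0,0,0.01,0,0.075],[0,0,0,0,0.075],[0,0,0,0,0.075]]' 20
python3 nudge.py '[[0,0,0,0,0.05],[0,0,0,0,0.05],[0,0,0,0,0.05],[0,0,0,0,0.05]]' 20
```

```text
time_s: 15.85
position: [0.4931, 0.1589, 0.0441]
tool_rot: [[-1.0, -0.009, 0.001], [-0.009, 1.0, 0.0], [-0.001, 0.0, -1.0]]
ft_force: [-0.5, 0.3, -0.3]
grip_width: 0.0752
gripper_force: 0.0
time_s: 16.25
position: [0.493, 0.159, 0.0448]
tool_rot: [[-1.0, -0.009, 0.003], [-0.009, 1.0, 0.0], [-0.003, 0.0, -1.0]]
ft_force: [-1.0, -0.5, 6.7]
grip_width: 0.0588
gripper_force: 21.1
```

```bash
python3 nudge.py '[[0,-0.0005,0,0,0.05],[-0.001,0,0,0,0.05],[0,0,0,0,0.05]]' 25
python3 nudge.py '[[-0.001,0,0,0,0.05],[0,0,0,0,0.05]]' 25
```

```text
time_s: 16.55
position: [0.493, 0.1589, 0.0449]
tool_rot: [[-1.0, -0.009, 0.0], [-0.009, 1.0, 0.001], [-0.0, 0.001, -1.0]]
ft_force: [-4.0, 1.7, 10.3]
grip_width: 0.0588
gripper_force: 25.7
time_s: 16.75
position: [0.4933, 0.1588, 0.0448]
tool_rot: [[-1.0, -0.009, -0.001], [-0.009, 1.0, 0.0], [0.001, 0.0, -1.0]]
ft_force: [-7.3, 1.3, 12.6]
grip_width: 0.0587
gripper_force: 26.0
```

```bash
python3 nudge.py '[[0.0012,0,0,0,0.05],[0,0,0,0,0.075],[0,0,0,0,0.075],[0,0,0,0,0.075],[0,0,-0.02,0,0.075],[0,0,-0.04,0,0.075],[0.03,0,-0.04,0,0.075],[0.04,0,-0.03,0,0.075],[0.03,0,0,0.5,0.075],[0,0,0,0,0.075]]' 40
cat > chk.py <<'E'
from h import *
from rig import env, cams, close_job
s=env.observe();print(s["time_s"],s["position"])
d=cams.get_image("wrist");np.savez("w6.npz",**d)
p=cv2.GaussianBlur(d["pixels"],(3,3),0).astype(float);w=p[...,0]-p[...,2];g=p.mean(2)
def cross(v,th):
    k=np.where((v[:-1]<th)&(v[1:]>=th))[0][0]; return k+(th-v[k])/(v[k+1]-v[k])
for n in(0,1):
    P=[]
    for r in range(300,375,3):
        u=225+cross(w[r,225:270],35) if n==0 else 325-cross(w[r,280:326][::-1],35)
        P.append(plane(d,(u,r),.041))
    P=np.array(P);f=np.polyfit(P[:,0],P[:,1],1);print("LR"[n],np.degrees(np.arctan(f[0])).round(2),np.polyval(f,[.48,.545]).round(4))
r=280+g[280:292,275].argmax() if 0 else 285+g[285:294,275].argmax()
a=g[r]; l=236+np.gradient(a[236:256]).argmax(); rr=300+np.gradient(a[300:318]).argmin()
print(r,plane(d,(l,r),.035).round(4),plane(d,(rr,r),.035).round(4),a[236:252].astype(int).tolist(),a[300:316].astype(int).tolist())
print("strip rows",[(q,int(w[q,275]),int(g[q,275])) for q in range(284,300)])
E
python3 chk.py
```

```text
time_s: 17.75
position: [0.3901, 0.1577, 0.1744]
tool_rot: [[-1.0, -0.001, -0.0], [-0.001, 1.0, 0.0], [0.0, 0.0, -1.0]]
ft_force: [-0.2, -0.6, 0.1]
grip_width: 0.075
gripper_force: 0.0
17.75 [0.39010953 0.15769165 0.17443306]
L -0.05 [0.1295 0.1295]
R -0.1 [0.1895 0.1893]
288 [0.4742 0.129  0.035 ] [0.4741 0.1922 0.035 ] [97, 84, 69, 67, 82, 97, 107, 112, 121, 146, 174, 186, 184, 183, 183, 184] [183, 182, 183, 185, 186, 187, 187, 187, 187, 184, 173, 158, 148, 133, 109, 88]
strip rows [(284, -9, 117), (285, -9, 119), (286, -9, 136), (287, -11, 165), (288, -12, 184), (289, -10, 182), (290, 2, 156), (291, 29, 124), (292, 57, 117), (293, 73, 141), (294, 81, 169), (295, 83, 181), (296, 84, 183), (297, 84, 182), (298, 84, 179), (299, 83, 177)]
```

The blank is now on the bed centre line within 0.5 mm, with yaw about -0.1° and against the fence. Next comes the lever: rise, then turn the tool a quarter turn so the fingers close along press x.

```bash
python3 -c "
from rig import env, cams, close_job;print(env.observe()['q'])"; python3 nudge.py '[[0,-0.02,-0.045,0,0.075],[0,-0.02,-0.045,0,0.075],[0,-0.02,-0.045,0,0.075],[0,-0.02,-0.045,0,0.075],[0,-0.02,-0.035,0,0.075],[0,-0.018,-0.03,0,0.075],[0,0,0,0,0.075]]'; python3 -c "
from rig import env, cams, close_job;print(env.observe()['q'])"
```

```text
[ 5.75790475e+00  1.32780678e+01  9.97747956e+01 -2.92047247e-03
  6.69021281e+01 -8.42900560e+01]
time_s: 18.5
position: [0.395, 0.0376, 0.4216]
tool_rot: [[-1.0, 0.002, 0.006], [0.002, 1.0, -0.002], [-0.006, -0.002, -1.0]]
ft_force: [1.1, 1.0, -0.7]
grip_width: 0.0752
gripper_force: 0.0
[-1.17711374e+01  1.26678374e+00  7.22022097e+01 -2.26370879e-02
  1.06168497e+02 -1.01641438e+02]
```

```bash
python3 nudge.py '[[0,0,0,8.5,0.075],[0,0,0,8.5,0.075],[0,0,0,8.5,0.075],[0,0,0,8.5,0.075],[0,0,0,8.5,0.075],[0,0,0,8.5,0.075],[0,0,0,8.5,0.075],[0,0,0,8.5,0.075],[0,0,0,8.5,0.075],[0,0,0,8.5,0.075]]'; python3 nudge.py '[[0,0.03,0,5,0.075],[0,0.04,0,0,0.075],[0,0.04,0,0,0.075],[0,0.04,0,0,0.075],[0,0.04,0,0,0.075],[0,0.012,0,0,0.075],[0,0,0,0,0.075],[0,0,0,0,0.075]]'
python3 - <<'E'
from rig import env, cams, close_job
import cv2,numpy as np
s=env.observe();print(s["time_s"],s["position"],s["q"])
o=[]
for n in("top","side"):
    d=cams.get_image(n);np.savez(n[0]+"7.npz",**d);o.append(d["pixels"][...,::-1])
d=cams.get_image("wrist");np.savez("w7.npz",**d)
cv2.imwrite("pics/l.png",np.hstack([cv2.resize(o[1][100:250,220:350],(400,462),interpolation=cv2.INTER_CUBIC),cv2.resize(d["pixels"][:,100:460,::-1],(396,462))]))
E
```

```text
time_s: 19.5
position: [0.3939, 0.0396, 0.4175]
tool_rot: [[-0.082, 0.997, -0.002], [0.997, 0.082, 0.0], [0.001, -0.002, -1.0]]
ft_force: [-0.7, 0.6, -0.6]
grip_width: 0.0753
gripper_force: 0.0
time_s: 20.3
position: [0.5952, 0.0425, 0.4176]
tool_rot: [[-0.001, 1.0, -0.002], [1.0, 0.001, 0.0], [0.0, -0.002, -1.0]]
ft_force: [-0.4, -0.3, 0.6]
grip_width: 0.0753
gripper_force: 0.0
20.3 [0.59515062 0.0424587  0.41759472] [-7.27775372e+00  2.44847586e+01  4.20514181e+01  2.53884825e-03
  1.13563514e+02 -7.31116441e+00]
```

View pics/l.png

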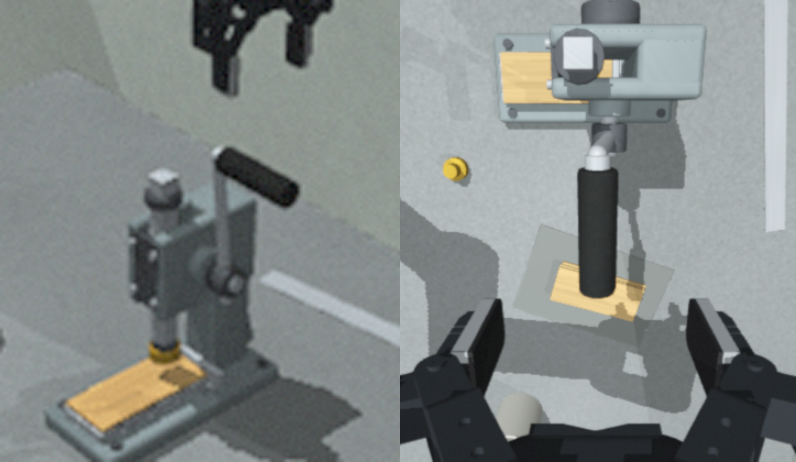

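The wrist view shows the black grip centred between the open fingers, crop column ~597, rows 168–297. I check its ends at z = 0.319.

Run:
```python
from h import *
d=dict(np.load("w7.npz"))
for r in(153,268):
  for z in (.319,.332): print(r,z,plane(d,(279,r),z).round(4))
c=[plane(d,(u,210),.319).round(4) for u in(262,297)];print(c)
```

```text
153 0.319 [0.5954 0.0883 0.319 ]
153 0.332 [0.5953 0.0903 0.332 ]
268 0.319 [5.957e-01 4.000e-04 3.190e-01]
268 0.332 [0.5956 0.0074 0.332 ]
[array([0.5833, 0.0472, 0.319 ]), array([0.6086, 0.0472, 0.319 ])]
```

```bash
python3 nudge.py '[[0,0,0.03,0,0.075],[0,0,0.04,0,0.075],[0,0,0.025,0,0.075],[0,0,0.0115,0,0.075],[0,0,0,0,0.075],[0,0,0,0,0.02],[0,0,0,0,0.02],[0,0,0,0,0.02],[0,0,0,0,0.02],[0,0,0,0,0.02]]' 60
python3 - <<'E'
import numpy as np
# lever arc increments: tool y = +x, tool z = down; 20 steps
phi=np.radians(np.linspace(5,88.1+1.5,25)); x=-.14*np.sin(phi);z=.14*np.cos(phi)
print([(round(a,4),round(b,4)) for a,b in zip(np.diff(x),-np.diff(z))])
E
```

```text
time_s: 21.45
position: [0.5955, 0.0422, 0.3134]
tool_rot: [[-0.0, 1.0, 0.003], [1.0, 0.0, -0.0], [-0.0, 0.003, -1.0]]
ft_force: [1.5, 0.9, 5.9]
grip_width: 0.024
gripper_force: 59.1
[(np.float64(-0.0086), np.float64(0.001)), (np.float64(-0.0085), np.float64(0.0015)), (np.float64(-0.0084), np.float64(0.0021)), (np.float64(-0.0082), np.float64(0.0026)), (np.float64(-0.008), np.float64(0.0031)), (np.float64(-0.0078), np.float64(0.0036)), (np.float64(-0.0076), np.float64(0.004)), (np.float64(-0.0073), np.float64(0.0045)), (np.float64(-0.0071), np.float64(0.0049)), (np.float64(-0.0067), np.float64(0.0054)), (np.float64(-0.0064), np.float64(0.0058)), (np.float64(-0.006), np.float64(0.0061)), (np.float64(-0.0056), np.float64(0.0065)), (np.float64(-0.0052), np.float64(0.0068)), (np.float64(-0.0048), np.float64(0.0071)), (np.float64(-0.0044), np.float64(0.0074)), (np.float64(-0.0039), np.float64(0.0077)), (np.float64(-0.0034), np.float64(0.0079)), (np.float64(-0.0029), np.float64(0.0081)), (np.float64(-0.0024), np.float64(0.0083)), (np.float64(-0.0019), np.float64(0.0084)), (np.float64(-0.0014), np.float64(0.0085)), (np.float64(-0.0009), np.float64(0.0086)), (np.float64(-0.0003), np.float64(0.0086))]
```

Gripped (opening 24 mm, 59 N). I pull along the arc.

```bash
python3 nudge.py '[[0,-0.0086,0.001,0,0.02],[0,-0.0085,0.0015,0,0.02],[0,-0.0084,0.0021,0,0.02],[0,-0.0082,0.0026,0,0.02],[0,-0.008,0.0031,0,0.02],[0,-0.0078,0.0036,0,0.02]]' 80
python3 nudge.py '[[0,-0.0076,0.004,0,0.02],[0,-0.0073,0.0045,0,0.02],[0,-0.0071,0.0049,0,0.02],[0,-0.0067,0.0054,0,0.02],[0,-0.0064,0.0058,0,0.02],[0,-0.006,0.0061,0,0.02]]' 80
```

```text
time_s: 22.05
position: [0.5479, 0.042, 0.3016]
tool_rot: [[-0.0, 1.0, 0.012], [1.0, 0.0, -0.001], [-0.001, 0.012, -1.0]]
ft_force: [10.5, 2.2, 14.2]
grip_width: 0.0237
gripper_force: 82.8
time_s: 22.65
position: [0.5078, 0.0421, 0.2698]
tool_rot: [[-0.0, 1.0, 0.013], [1.0, 0.0, -0.0], [-0.0, 0.013, -1.0]]
ft_force: [14.1, 2.0, 13.6]
grip_width: 0.0236
gripper_force: 90.2
```

```bash
python3 nudge.py '[[0,-0.0056,0.0065,0,0.02],[0,-0.0052,0.0068,0,0.02],[0,-0.0048,0.0071,0,0.02],[0,-0.0044,0.0074,0,0.02],[0,-0.0039,0.0077,0,0.02],[0,-0.0034,0.0079,0,0.02]]' 100
python3 nudge.py '[[0,-0.0029,0.0081,0,0.02],[0,-0.0024,0.0083,0,0.02],[0,-0.0019,0.0084,0,0.02],[0,-0.0014,0.0085,0,0.02],[0,-0.0008,0.005,0,0.02],[0,0,0,0,0.02]]' 100
```

```text
time_s: 23.25
position: [0.4812, 0.042, 0.227]
tool_rot: [[0.0, 1.0, 0.014], [1.0, -0.0, -0.0], [-0.0, 0.014, -1.0]]
ft_force: [8.1, 3.4, 18.2]
grip_width: 0.0233
gripper_force: 112.2
time_s: 23.85
position: [0.4702, 0.0422, 0.1886]
tool_rot: [[-0.001, 1.0, 0.01], [1.0, 0.001, -0.001], [-0.001, 0.01, -1.0]]
ft_force: [-2.1, 2.4, 18.4]
grip_width: 0.0234
gripper_force: 122.5
```

```bash
python3 nudge.py '[[0,-0.0005,0.004,0,0.02],[0,0,0.003,0,0.02],[0,0,0,0,0.02]]' 120
python3 nudge.py '[[0,0,0.003,0,0.02],[0,0,0,0,0.02]]' 120
python3 nudge.py '[[0,0,0.002,0,0.02],[0,0,0,0,0.02]]' 120
```

```text
time_s: 24.15
position: [0.4689, 0.0419, 0.1802]
tool_rot: [[0.001, 1.0, 0.005], [1.0, -0.001, -0.0], [-0.0, 0.005, -1.0]]
ft_force: [4.2, -0.3, 7.9]
grip_width: 0.0236
gripper_force: 125.2
time_s: 24.35
position: [0.4687, 0.0418, 0.1777]
tool_rot: [[0.001, 1.0, 0.006], [1.0, -0.001, -0.001], [-0.001, 0.006, -1.0]]
ft_force: [-1.1, -1.3, 13.7]
grip_width: 0.0237
gripper_force: 125.7
time_s: 24.55
position: [0.4686, 0.0418, 0.1761]
tool_rot: [[0.001, 1.0, 0.006], [1.0, -0.001, -0.001], [-0.001, 0.006, -1.0]]
ft_force: [-3.5, -0.6, 17.2]
grip_width: 0.0232
gripper_force: 126.1
```

```bash
python3 nudge.py '[[0,0,0.002,0,0.02],[0,0,0,0,0.02]]' 120
python3 nudge.py '[[0,0,0.002,0,0.02],[0,0,0,0,0.02]]' 120
python3 nudge.py '[[0,0,0.002,0,0.02],[0,0,0,0,0.02],[0,0,0,0,0.02]]' 120
```

```text
time_s: 24.75
position: [0.4685, 0.0418, 0.1744]
tool_rot: [[0.001, 1.0, 0.006], [1.0, -0.001, -0.001], [-0.001, 0.006, -1.0]]
ft_force: [-6.7, -1.4, 20.5]
grip_width: 0.0234
gripper_force: 126.4
time_s: 24.95
position: [0.468, 0.0426, 0.1709]
tool_rot: [[-0.003, 1.0, 0.003], [1.0, 0.003, 0.0], [0.0, 0.003, -1.0]]
ft_force: [7.2, 4.2, 1.4]
grip_width: 0.0235
gripper_force: 128.2
time_s: 25.25
position: [0.468, 0.0426, 0.1689]
tool_rot: [[-0.003, 1.0, 0.002], [1.0, 0.003, -0.0], [-0.0, 0.002, -1.0]]
ft_force: [3.2, 3.8, 7.1]
grip_width: 0.0235
gripper_force: 128.8
```

The force fell from 20 to 1 N at one step: either the pads slipped or the lever turned in the grip. I look.

Run:
```python
from rig import env, cams, close_job
import cv2,numpy as np
d=cams.get_image("side");np.savez("s8.npz",**d);w=cams.get_image("wrist");np.savez("w8.npz",**w)
cv2.imwrite("pics/e.png",np.hstack([cv2.resize(d["pixels"][140:260,220:330,::-1],(420,458),interpolation=cv2.INTER_CUBIC),cv2.resize(w["pixels"][:,110:450,::-1],(371,458))]))
```

```text
(no output)
```

View pics/e.png

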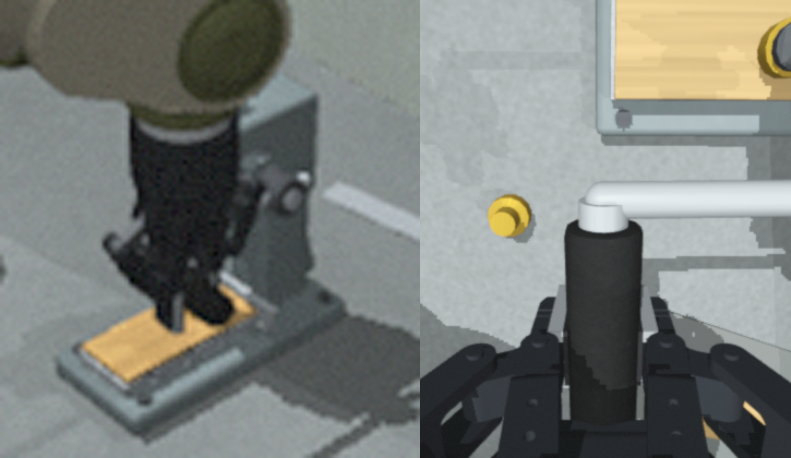

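Run:
```python
from h import *
d=dict(np.load("w8.npz"));g=cv2.GaussianBlur(d["pixels"],(3,3),0).astype(float).mean(2);p=d["pixels"].astype(int)
def ry(uv,y):
    c,v=ray(d,uv);return (c+v*(y-c[1])/v[1]).round(4)
print("end col 278:",[(r,int(g[r,278])) for r in range(196,222,2)])
for r in(203,208,212): print(r,ry((278,r),.0903),ry((278,r),.088))
# rod edges
for c in range(320,560,30):
    col=g[150:215,c]; gr=np.gradient(col); a=150+gr.argmax(); b=150+gr.argmin(); print(c,a,b,b-a)
# die
m=(p[...,0]-p[...,2]>60)&(p[...,0]-p[...,1]>18); 
print("grip widths")
for r in(225,235,245,260): 
    x=g[r]; k=np.where(x[200:360]<75)[0]; print(r,200+k[0],200+k[-1])
cv2.imwrite("pics/die.png",cv2.resize(d["pixels"][0:220,330:560,::-1],(690,660))[:600])
```

```text
end col 278: [(196, 228), (198, 228), (200, 228), (202, 228), (204, 228), (206, 228), (208, 228), (210, 228), (212, 199), (214, 74), (216, 38), (218, 44), (220, 55)]
203 [0.4678 0.0903 0.1898] [0.4678 0.088  0.1824]
208 [0.4678 0.0903 0.1953] [0.4678 0.088  0.1883]
212 [0.4678 0.0903 0.1994] [0.4678 0.088  0.1926]
320 201 197 -4
350 200 197 -3
380 200 197 -3
410 166 196 30
440 165 198 33
470 165 197 32
500 165 197 32
530 164 197 33
grip widths
225 243 312
235 244 312
245 244 312
260 244 312
```

View pics/die.png

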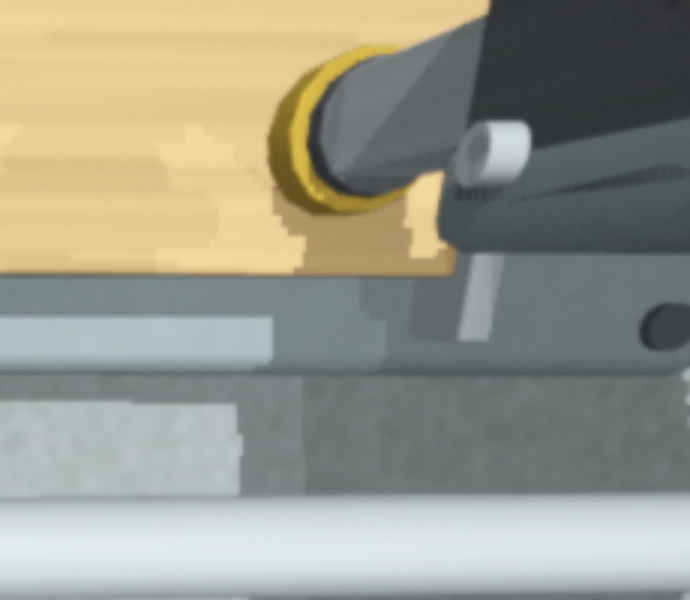

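The die now seems to sit on the blank, and the rod looks level (32–33 px wide along its length). I refine the bar height from its apparent diameter, checking the method on the rest image.

```bash
cat > bar.py <<'E'
from h import *
def barz(d,rows,c0,c1):
    g=cv2.GaussianBlur(d["pixels"],(3,3),0).astype(float).mean(2);O=[]
    for r in rows:
        x=g[r,c0:c1]; mid=len(x)//2; th=.5*(np.percentile(x,90)+x[mid-15:mid+15].min())
        th=85
        a=np.where(x[:mid]>th)[0][-1]; a=a+(x[a]-th)/(x[a]-x[a+1]); b=mid+np.where(x[mid:]>th)[0][0]; b=b-(x[b]-th)/(x[b]-x[b-1])
        A=[]
        for u in(a+c0,b+c0):
            c,v=ray(d,(u,r));A.append(np.arctan2(v[0],-v[2]))
        D=.013/np.sin(abs(A[1]-A[0])/2);m=sum(A)/2;O.append((b-a,c[0]+D*np.sin(m),c[2]-D*np.cos(m)))
    return np.array(O)
E
python3 - <<'E'
from bar import *
np.set_printoptions(suppress=True,precision=4)
print(barz(dict(np.load("w7.npz")),range(175,240,8),225,335));print(barz(dict(np.load("w8.npz")),range(222,262,5),225,335))
d=dict(np.load("w8.npz"));g=cv2.GaussianBlur(d["pixels"],(3,3),0).astype(float).mean(2);print(g[240,236:252].astype(int).tolist(),g[240,305:320].astype(int).tolist())
E
```

```text
[[36.4316  0.5961  0.3134]
 [36.2603  0.5962  0.3141]
 [34.8373  0.5958  0.3063]
 [34.2828  0.5958  0.3043]
 [34.4066  0.5958  0.3071]
 [34.2002  0.5958  0.3076]
 [34.0008  0.5958  0.3081]
 [33.7121  0.5959  0.308 ]
 [33.406   0.5958  0.3077]]
[[70.8415  0.4678  0.1835]
 [70.3466  0.4678  0.1833]
 [69.7723  0.4678  0.1829]
 [70.071   0.4679  0.184 ]
 [69.9434  0.4679  0.1844]
 [69.6544  0.468   0.1845]
 [69.2975  0.468   0.1845]
 [68.8723  0.4679  0.1844]]
[186, 186, 187, 186, 185, 179, 145, 87, 48, 40, 41, 43, 45, 47, 48, 49] [43, 41, 40, 39, 38, 36, 36, 50, 84, 117, 130, 131, 131, 130, 129]
```

The bar's centre height is about 0.184 m against 0.185 expected at the stop, so it is at or very near it. I press further until the force shows a firm stop.

```bash
for i in 1; do python3 nudge.py '[[0,0,0.001,0,0.02],[0,0,0.001,0,0.02],[0,0,0,0,0.02]]' 120; done
python3 nudge.py '[[0,0,0.001,0,0.02],[0,0,0.001,0,0.02],[0,0,0,0,0.02]]' 120
python3 nudge.py '[[0,0,0.001,0,0.02],[0,0,0.001,0,0.02],[0,0,0,0,0.02]]' 120
```

```text
time_s: 25.65
position: [0.468, 0.0426, 0.1677]
tool_rot: [[-0.003, 1.0, 0.003], [1.0, 0.003, -0.0], [-0.0, 0.003, -1.0]]
ft_force: [-1.6, 4.2, 16.2]
grip_width: 0.0237
gripper_force: 129.7
time_s: 25.95
position: [0.468, 0.0426, 0.1666]
tool_rot: [[-0.004, 1.0, 0.004], [1.0, 0.004, -0.001], [-0.001, 0.004, -1.0]]
ft_force: [-4.2, 4.1, 24.3]
grip_width: 0.0234
gripper_force: 130.6
time_s: 26.25
position: [0.468, 0.0426, 0.166]
tool_rot: [[-0.004, 1.0, 0.006], [1.0, 0.004, -0.001], [-0.001, 0.006, -1.0]]
ft_force: [-10.5, 4.1, 38.8]
grip_width: 0.024
gripper_force: 132.1
```

Run:
```python
from bar import *
from rig import env, cams, close_job
d=cams.get_image("wrist");print(np.median(barz(d,range(222,262,5),225,335),axis=0));s=env.observe();print(s["wrist_torque"],s["ft_force"],s["position"])
```

```text
[70.33117412  0.46783093  0.18207699]
[0.52545251 1.70982818 1.31130344] [-10.49473893   4.07590191  39.38178515] [0.46806239 0.04255438 0.16600356]
```

```bash
python3 nudge.py '[[0,0,0.001,0,0.02],[0,0,0,0,0.02],[0,0,0,0,0.02]]' 120
python3 nudge.py '[[0,0,0.001,0,0.02],[0,0,0,0,0.02],[0,0,0,0,0.02]]' 120
python3 - <<'E'
from bar import *
from rig import env, cams, close_job
d=cams.get_image("wrist");print(np.median(barz(d,range(222,262,5),225,335),axis=0))
p=env.observe();print(p["ft_force"],p["position"])
E
```

```text
time_s: 26.6
position: [0.4681, 0.0425, 0.1657]
tool_rot: [[-0.004, 1.0, 0.007], [1.0, 0.004, -0.001], [-0.001, 0.007, -1.0]]
ft_force: [-14.5, 4.5, 46.0]
grip_width: 0.0235
gripper_force: 132.9
time_s: 26.9
position: [0.4681, 0.0425, 0.1655]
tool_rot: [[-0.004, 1.0, 0.008], [1.0, 0.004, -0.002], [-0.002, 0.008, -1.0]]
ft_force: [-16.8, 5.2, 54.1]
grip_width: 0.0233
gripper_force: 133.6
[70.44760467  0.46782322  0.18156776]
[-15.38901937   5.17582212  53.39890082] [0.46814888 0.04253233 0.16546767]
```

The lever is firmly at its stop: 54 N down and only 0.2 mm of movement for each further 1 mm commanded. I hand in.

```bash
python3 -c "
from rig import env, cams, close_job;print(close_job())"
```

```text
the job is handed in; nothing more can be done
None
```

I handed the job in at about 27 s: the top blank is on the bed against the fence, within about 0.5 mm and 0.1° of lined up when I released it. The lever is gripped and held at its stop with about 54 N down. That it is at the stop, with the die biting, I take from the force and the measured grip height; the hand-in gave no verdict.

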